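# Return a slide box through the flap of the return station

## Robot

A 6-joint arm with a two-finger parallel gripper is mounted at the origin on the work surface. World frame = base frame: x ahead of the robot, y to its left, z up, the work surface at z = 0. Lengths are in m, angles in rad, forces in N, time in s.
With the tool pointing down it reaches from about 0.425 to 0.95 m from the base axis. Payload 3.5 kg.
Tool frame: the origin (TCP) lies between the finger pads; the fingertips stand 19 mm ahead of it and the grasp point (between the pads) is the TCP (ctrl.nose_length is the distance from the TCP to the fingertips, in m); z points along the fingers, y is the line along which they close (so a half turn about z gives the same grasp; the last joint's range is limited). The gripper opens to 85 mm and grips with 20 to 120 N. Pads are 22 mm wide; open, the fingers measure 114 mm over their backs; the gripper's body (76 mm by 85 mm) begins 54 mm behind the grasp point. The pads swing forward as they close: fully open they stand 13 mm farther back than shut.
Start: joints at [-1.323, 0.286, 1.577, -0, 1.279, -0.15], TCP at [0.262, -0.622, 0.25] pointing down, gripper open.
Joint ranges: [-2.77, 2.77], [-0.9, 2.22], [0.21, 2.48], [-1.53, 4.67], [0.24, 2.81], [-2.84, 2.84]. Speed limits (rad/s): [2.79, 2.79, 3.14, 3.14, 3.14, 3.14].

## Interface

Orientations are given as a unit quaternion [x, y, z, w].
In Python, from plant import ctrl gives the robot as it stands.
- The arm moves only by the tool apply_moves, never from a script. Its argument "series" is a list of rows, each a list of 6 numbers: the shift along the world's x, y, z scaled (see below), then the turn, a rotation vector about the world's x, y, z scaled (see below). A call has 1 to 20 rows; each row is the pose to reach, as a shift and turn from the pose commanded when the call began; what a row does not reach only later rows make up. The controller multiplies each number of a shift by 0.8 m and each number of a turn by 45 degrees. A row lasts 1/8 s, in which the tool goes at most 62.5 mm and 10.7 degrees, less where a joint would pass 70% of its speed; a pose out of reach is approached as far as the arm can. A call with a number of a shift or a turn outside -1 to 1 is refused whole. A call with a gripper value outside its range is refused whole. "jaw" is the opening, from 0 (shut) to 1 (fully open), set as the call begins (left out, the last holds). The fingers move at their own pace and stop on an object; "squeeze" is the grip in N (left out, the last holds). Time passes only in rows, so rows that repeat a pose let the fingers close. It gives the time, the measured TCP pose, the force, the opening and the grip force at its end, in the units of the state.
- ctrl.get_state(): the state, without advancing time (a new reading comes with each control period).
- ctrl.read_camera(name): name is "scene" or "top"; returns the picture (384x512x3 uint8, red, green, blue); there is no depth.
- ctrl.get_calibration(name): a dict with "fx", "fy", "cx", "cy" (pixels), "dist_coeffs" ([k1, k2, p1, p2, k3] as OpenCV has them; the pictures are not rectified), "xyz" and "orientation" of the camera in the world. Camera axes: x right, y up, looking along -z (the intrinsics and any distortion apply to the point x, -y, -z); pixel columns grow to the right and rows downward; lengths in m; the calibration is good to about 2 mm. A picture is of the moment at which its call begins. get_calibration takes no time and is no camera call.
- ctrl.sign_off(): hands the job in; it is judged then, once.
Trained networks look in the newest picture that a camera, given by its name, has taken for a name from the list of things; names that differ only in an ending like _2 or _b are one class to them, and where a whole thing is asked for, a point or a joint stands for the part that bears it (a point fixed in the world has none). Each returns a list of dicts, best first, with "p" (0 to 1); they miss things now and then, are a little off and sometimes report something else, mostly with a low value. They report only what shows in the picture. A call takes as long as a camera call.
- ctrl.boxes_of(thing, camera): "xy" ([column, row] as shares, 0 to 1, of the picture: columns of its width, rows of its height, amid what is visible of it).
- ctrl.silhouettes(thing, camera): "pixels" (384x512 bool, what is visible of it) and "xy" ([column, row] as shares, 0 to 1, of the picture: columns of its width, rows of its height, amid what is visible of it).
The state is a dict: "time": time; "qpos": joint angles; "dq": joint speeds; "joint_efforts": joint torques, N m; "eef_pos": TCP position; "tcp_rot": TCP orientation; "contact_force": force on the tool from outside, world axes, zero at the start; "wrist_torque": the same for the moment, N m; "opening": opening from 0.0 (shut) to 1.0 (fully open); "finger_force": force on a finger pad.
Only numpy, scipy, OpenCV 4.12 (cv2) and the standard library are available. Lean on these libraries where they do the work, as an engineer would, in place of code of your own. Each camera call takes 0.05 s, during which the arm holds its last target. There are 200 camera calls.

## Task

Return the grey slide box that lies on the white feed table: without picking it up, push it across the table (the guide rail helps to keep it straight) and in through the hanging flap until it slides down into the well of the return station. As soon as it goes, draw the fingers straight back out before the slow flap comes down and rests on them, and leave the flap hanging shut. Leave the other things on and around the station where they are.

Things in the scene. Friction and masses are not known exactly. Their poses are not given: they have to be found in the camera images.
- station: The fixed return station: a white feed table before a low white housing with a clear cover. Origin on the bench directly under the middle of the doorway, in the plane of the housing's front. +x: feed direction, from table into housing; +y: to the table's open side; z up. Table top 85 mm above the bench, spanning x = -250..0, y = -60..145 mm.
- doorway (a point): Middle of the doorway's sill, at table-top height, station axes. The doorway is 100 mm wide (y = -50..50) and clear up to the lintel, 59 mm above the table; housing top (clear cover) 67 mm above the table. To push the box right through, the fingertips must reach a little way under the lintel, so tilt them forward (towards +x) by about 30 to 45 degrees.
- rail (a point): Middle of the guide rail's inner face, at table-top height, station axes: an aluminium rail 24 mm high along the whole -y side of the table (x = -245..0), inner face at y = -50 mm, flush with the doorway's -y side. Opposite it a 24 mm high lead-in wing slants from the doorway's +y corner to about x = -37, y = 88 mm.
- chute_edge (a point): Edge inside the housing, 48 mm behind the doorway at table height, where the slippery level sill bends down into a polished chute that ends in a well (floor 78 mm below the table, padded end stop at x = 336 mm). Once the slide box's rear face (fed lengthways) is some 3 to 18 mm inside the doorway, its middle well past this edge, it tips and slides down by itself.
- flap (a joint): Swing of the flap, rad: 0 hanging shut, growing as pushed inward (+x), stop at 1.5. Thin smooth aluminium plate, 94 mm wide, 55 g, hinged along y at station x = -2 mm, 57 mm above the table. Swings inward only and rides over the top of the box as that is pushed in. Soft-close damper: once the box is gone it takes about 5 s to fall shut, so the fingers have about 1 s to get out.
- flap_edge (a point): Middle of the flap's lower edge, 54 mm below its hinge, 3 mm above the table when shut; moves with the flap.
- slidebox_center (a point): Centre of the slide box, half-way up: a shut grey plastic box, 97 mm long (x) x 83 mm wide (y) x 32 mm high (z), about 190 g, lying on the feed table lid up, its long side roughly along the feed direction but askew by up to about 25 degrees and away from the rail. Its flat sides are pushed with the fingers.
- mailer: Bystander: white plastic slide mailer, 85 x 34 x 19 mm, lying on the station's clear cover; origin under its middle.
- oil_bottle: Bystander: small amber dropper bottle, 30 mm across, 65 mm high, standing on the bench beside the feed table; origin under its middle.
- petri: Bystander: shut glass dish, 94 mm across, 16 mm high, on the bench some way before the feed table's outer end; origin under its middle.
- stain_jar: Bystander: square glass staining jar with round white lid, 50 mm wide, 98 mm high, on the bench beside the housing; origin under its middle.

How it is judged:
By the outcome, as a careful person would: the job done as asked, in the order asked, and still so for the second after the job is handed in, with the robot touching nothing.
It also fails if it takes over 51 s, if anything falls off the work surface, if the arm or the gripper's body presses on something with over 40 N, if the wrist force passes 120 N, or if a joint passes its speed limit or range.

## Working session

There is one attempt and no reset: what is moved stays moved. The work goes in short steps, Python scripts to look and compute and a tool call to move; the robot and the scene stay as the last step left them, time stands still between calls to the robot, and variables do not carry over. Pictures are saved under pics/ and viewed, at most 10 in all, crops included, and the job is handed in when it is done.

Besides the shell and the picture viewer there is one more tool, called after "Request:" as name([rows], argument=value, ...), one row to a line, values as JSON. apply_moves: Moves the arm, as the interface text tells. Shifts and turns lie within -1 to 1; 1 stands for 0.8 m of shift or 45 degrees of turn. Its arguments: {"type":"object","properties":{"series":{"type":"array"},"jaw":{"type":"number"},"squeeze":{"type":"number"}},"required":["series"]}

```bash
mkdir -p pics; cat > h.py <<'E'
import numpy as np, cv2
from scipy.spatial.transform import Rotation as R
from plant import ctrl
def cal(n):
    c=ctrl.get_calibration(n);K=np.array([[c['fx'],0,c['cx']],[0,c['fy'],c['cy']],[0,0,1.]])
    return K,np.array(c['dist_coeffs'],float),np.array(c['xyz']),R.from_quat(c['orientation']).as_matrix()@np.diag([1,-1,-1])
def ray(n,px):
    K,d,t,M=cal(n);u=cv2.undistortPoints(np.array(px,float).reshape(-1,1,2),K,d).reshape(-1,2)
    return t,(M@np.c_[u,np.ones(len(u))].T).T
def onz(n,px,z):
    t,r=ray(n,px);return t+r*((z-t[2])/r[:,2])[:,None]
def proj(n,P):
    K,d,t,M=cal(n);return cv2.projectPoints((np.array(P,float).reshape(-1,3)-t)@M,np.zeros(3),np.zeros(3),K,d)[0].reshape(-1,2)
def tri(a,b):
    (t1,r1),(t2,r2)=ray(*a),ray(*b);out=[]
    for x,y in zip(r1,r2):
        s=np.linalg.lstsq(np.c_[x,-y],t2-t1,rcond=None)[0];p,q=t1+x*s[0],t2+y*s[1];out.append(np.r_[(p+q)/2,np.linalg.norm(p-q)])
    return np.array(out)
def shot(n,f):
    im=ctrl.read_camera(n);cv2.imwrite(f'pics/{f}.png',im[:,:,::-1]);return im
E
python3 - <<'E'
from h import *
np.set_printoptions(precision=4,suppress=True)
for n in('scene','top'):
    im=shot(n,n+'0');print(n,[x.round(3).tolist() for x in cal(n)[2:]])
    for th in('slidebox_center','flap','mailer','oil_bottle','petri','stain_jar','station'):
        r=ctrl.silhouettes(th,n)
        for o in r[:1]:
            m=o['pixels'].astype(np.uint8);q=cv2.minAreaRect(cv2.findNonZero(m))if m.any() else 0
            print(th,round(o['p'],2),np.round(np.array(o['xy'])*[512,384],1),m.sum(),q)
s=ctrl.get_state();print(s)
E
```

```text
scene [[1.005, 0.642, 1.079], [[-0.844, 0.416, -0.338], [0.536, 0.638, -0.552], [-0.014, -0.648, -0.762]]]
slidebox_center 0.68 [249.  181.4] 1033 ((250.03448486328125, 180.5862274169922), (33.79655075073242, 35.2821159362793), 68.19859313964844)
mailer 0.76 [305.1 261.6] 651 ((304.1142883300781, 259.3763732910156), (17.245223999023438, 39.79335403442383), 82.56858825683594)
oil_bottle 0.39 [298.3 187.1] 69 ((299.0, 186.5), (9.0, 8.0), 90.0)
petri 0.8 [194.  142.2] 505 ((193.5, 140.5), (21.0, 27.0), 90.0)
stain_jar 0.79 [338.  237.4] 515 ((340.0, 240.0), (36.0, 20.0), 90.0)
station 0.85 [280.6 263.5] 17269 ((285.91998291015625, 243.38880920410156), (219.7913055419922, 106.39555358886719), 70.20112609863281)
top [[0.411, -0.043, 1.22], [[0.006, -0.992, 0.127], [-1.0, -0.006, -0.003], [0.004, -0.127, -0.992]]]
slidebox_center 0.96 [275.4 198.1] 1401 ((275.69512939453125, 194.243896484375), (40.30751037597656, 35.66938400268555), 6.34019136428833)
flap 0.68 [232.9 174.1] 85 ((234.76416015625, 171.07545471191406), (2.8845713138580322, 35.1642951965332), 15.945395469665527)
mailer 0.8 [14
[... 251 characters left out ...]
140625), (24.327009201049805, 24.070934295654297), 50.19443130493164)
station 0.78 [196.5 179.7] 19895 ((205.96749877929688, 180.1197509765625), (251.80349731445312, 90.71763610839844), 15.185839653015137)
{'time': 0.8, 'qpos': array([-1.323 ,  0.2862,  1.5767,  0.    ,  1.2786, -0.15  ]), 'dq': array([-0.0013, -0.0009, -0.0014, -0.0006, -0.0006, -0.0009]), 'joint_efforts': array([  0.0008, -40.5912, -29.2922,  -0.    ,   0.0004,  -0.    ]), 'eef_pos': array([ 0.2615, -0.6223,  0.2504]), 'tcp_rot': array([0.9803, 0.1976, 0.    , 0.    ]), 'contact_force': array([ 0.5442, -0.3469, -0.3513]), 'wrist_torque': array([ 0.0115, -0.0262,  0.005 ]), 'finger_force': 0.0, 'opening': 1.001288592124514}
```

```bash
python3 - <<'E'
from h import *
a=cv2.imread('pics/top0.png')[110:280,60:340];cv2.imwrite('pics/topc.png',cv2.resize(a,None,fx=2.8,fy=2.8,interpolation=cv2.INTER_CUBIC))
a=cv2.imread('pics/scene0.png')[130:380,180:400];cv2.imwrite('pics/scenec.png',cv2.resize(a,None,fx=2.4,fy=2.4,interpolation=cv2.INTER_CUBIC))
E
```

```text
(no output)
```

View pics/topc.png

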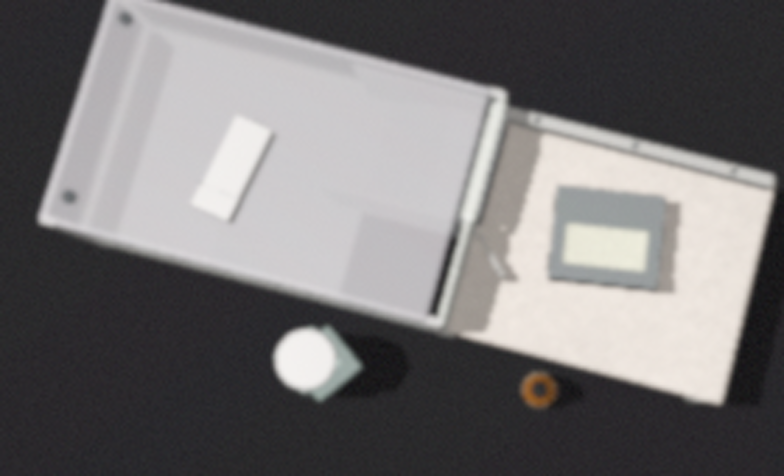

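View pics/scenec.png

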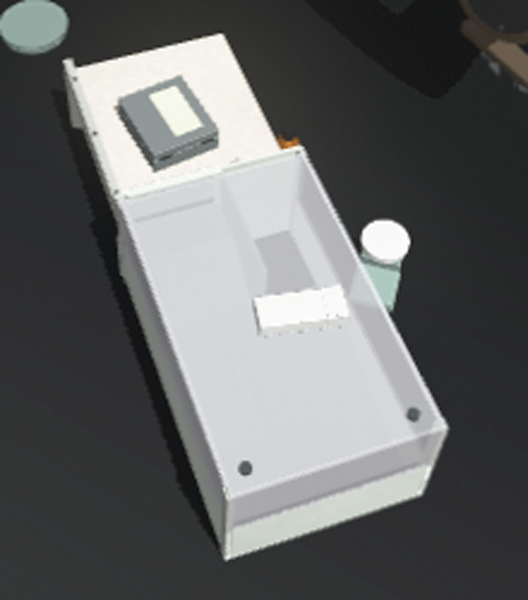

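The top view shows the feed going left and slightly up (world +y), with the box at about crop (607,237) and the rail on the upper side. The flap and lintel lie along the line (500,95) to (440,325), and the open table corner is at (722,404). The scene view agrees: box at (168,120), open outer corner at (222,35), rail end at (70,62).

```bash
cat > fit.py <<'E'
from h import *
from scipy.optimize import least_squares,minimize
np.set_printoptions(precision=4,suppress=True)
T=lambda p:np.array(p)/2.8+[60,110]-.3; S=lambda p:np.array(p)/2.4+[180,130]-.3
obs=[('top',T((722,404)),(-.25,.145,.085)),('scene',S((222,35)),(-.25,.145,.085)),('top',T((771,188)),(-.245,-.05,.109)),
('top',T((537,125)),(None,-.05,.109)),('top',T((462,338)),(None,.145,.085)),('scene',S((272,142)),(None,.145,.085))]
def W(q,P):
    P=np.array(P,float).reshape(-1,3);c,s=np.cos(q[2]),np.sin(q[2])
    return np.c_[q[0]+c*P[:,0]-s*P[:,1],q[1]+s*P[:,0]+c*P[:,1],P[:,2]]
def res(q):
    o=[]
    for n,px,P in obs:
        if P[0] is None:
            a,b=proj(n,W(q,[(-.25,)+P[1:],(0,)+P[1:]]));d=(b-a)/np.linalg.norm(b-a);o.append(d[0]*(px-a)[1]-d[1]*(px-a)[0])
        else:o+=list(proj(n,W(q,P))[0]-px)
    return o
def boxpts(b,z0=.085,h=.032):
    c=np.array([(i,j,k) for i in(-.0485,.0485) for j in(-.0415,.0415) for k in(z0,z0+h)]);return W(b,c)
def boxfit(b0,z0=.085):
    M={n:ctrl.silhouettes('slidebox_center',n) for n in('top','scene')}
    M={n:r[0]['pixels'] for n,r in M.items() if r}
    def cost(b):
        e=0
        for n,m in M.items():
            h=cv2.convexHull((proj(n,boxpts(b,z0))*16).astype(np.int32));c=np.zeros(m.shape,np.uint8)
            big=np.zeros((384*4,512*4),np.uint8);cv2.fillConvexPoly(big,(h/4+1.5).astype(np.int32),255);c=cv2.resize(big,(512,384),interpolation=cv2.INTER_AREA)/255.
            e+=np.abs(c-m).sum()/m.sum()
        return e
    best=min((minimize(cost,np.array(b0)+[0,0,d],method='Nelder-Mead',options=dict(initial_simplex=np.array(b0)+[0,0,d]+np.array([[0,0,0],[.02,0,0],[0,.02,0],[0,0,.2]]))) for d in(-.4,0,.4)),key=lambda r:r.fun)
    return best.x,best.fun
E
python3 - <<'E'
from fit import *
r=least_squares(res,[.45,0.15,1.35]);q=r.x;print(q,np.rad2deg(q[2]),r.fun)
print('corner tri',tri(('top',[obs[0][1]]),('scene',[obs[1][1]])))
for n in('top','scene'):ctrl.read_camera(n)
c=onz('top',[[275.4,196]],.117)[0];b,f=boxfit([c[0],c[1],q[2]]);print('box',b,f,'yaw rel',np.rad2deg(b[2]-q[2]))
d=np.array([[np.cos(q[2]),np.sin(q[2])],[-np.sin(q[2]),np.cos(q[2])]]);print('box st',d@(b[:2]-q[:2]))
print('box top z', tri(('top',[ctrl.boxes_of('slidebox_center','top')[0]['xy']*np.array([512,384])]),('scene',[ctrl.boxes_of('slidebox_center','scene')[0]['xy']*np.array([512,384])])))
for n,cr,k in(('top',(110,280,60,340),2.8),('scene',(130,380,180,400),2.4)):
    im=cv2.imread(f'pics/{n}0.png')[cr[0]:cr[1],cr[2]:cr[3]];im=cv2.resize(im,None,fx=k,fy=k,interpolation=cv2.INTER_CUBIC)
    def L(P,col):cv2.polylines(im,[((proj(n,P)+.3-[cr[2],cr[0]])*k).astype(np.int32)],False,col,1)
    L(W(q,[(0,-.06,.085),(-.25,-.06,.085),(-.25,.145,.085),(0,.145,.085),(0,-.06,.085)]),(0,0,255))
    L(W(q,[(-.245,-.05,.109),(0,-.05,.109)]),(0,255,0));L(W(q,[(0,.05,.109),(-.037,.088,.109)]),(0,255,0))
    L(W(q,[(0,-.05,.152),(0,.05,.152)]),(255,0,0));L(W(q,[(-.002,-.047,.142),(-.002,-.047,.088),(-.002,.047,.088),(-.002,.047,.142)]),(255,0,255))
    P=boxpts(b)
    for ii in((1,3,7,5,1),(0,2,6,4,0)):L(P[list(ii)],(0,200,255))
    cv2.imwrite(f'pics/{n}ov.png',im)
a,b=cv2.imread('pics/topov.png'),cv2.imread('pics/sceneov.png');a=a[:,380:];b=b[:320,:320]
o=np.zeros((476,730,3),np.uint8);o[:,:a.shape[1]]=a;o[:b.shape[0],a.shape[1]:a.shape[1]+b.shape[1]]=b;cv2.imwrite('pics/ov.png',o)
E
```

```text
[0.6243 0.0116 1.3178] 75.50230074416041 [-0.4583 -0.2062  0.0142 -0.6145  0.2873 -0.4435  0.2506 -1.1627  1.6334]
corner tri [[ 0.4207 -0.1956  0.0809  0.0006]]
box [ 0.5658 -0.0918  1.4567] 0.13532910951096175 yaw rel 7.9599279125800715
box st [-0.1148  0.0307]
box top z [[ 0.5617 -0.0979  0.1001  0.0074]]
```

View pics/ov.png

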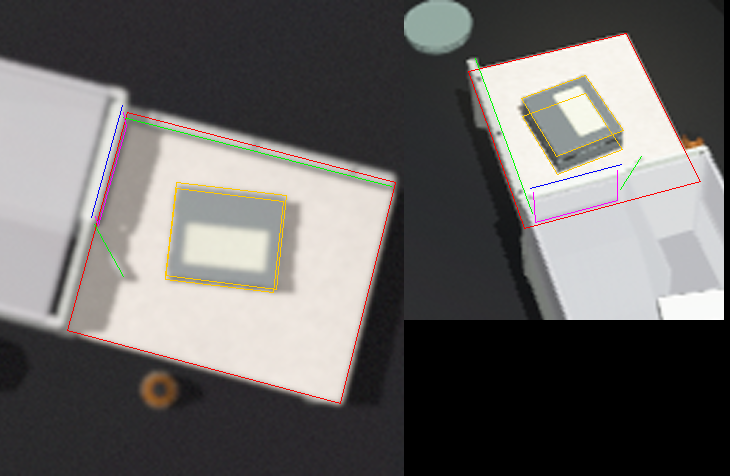

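The overlay matches both views. The table height triangulates to 81 mm against the nominal 85. The box sits at station (-115, 31) mm, about +8° askew.

First I go above the box's open side, with the closing line along the feed direction.

Request:
apply_moves([
  [0.28, 0.688, 0, 0, 0, -0.83],
  [0.28, 0.688, 0, 0, 0, -0.83],
  [0.28, 0.688, 0, 0, 0, -0.83],
  [0.28, 0.688, 0, 0, 0, -0.83],
  [0.28, 0.688, 0, 0, 0, -0.83],
  [0.28, 0.688, 0, 0, 0, -0.83],
  [0.28, 0.688, 0, 0, 0, -0.83],
  [0.28, 0.688, 0, 0, 0, -0.83],
  [0.28, 0.688, 0, 0, 0, -0.83],
  [0.28, 0.688, 0, 0, 0, -0.83],
  [0.28, 0.688, 0, 0, 0, -0.83],
  [0.28, 0.688, 0, 0, 0, -0.83],
  [0.28, 0.688, 0, 0, 0, -0.83],
  [0.28, 0.688, 0, 0, 0, -0.83],
], jaw=0.5)

```text
time: 2.85
eef_pos: [0.4853, -0.0729, 0.2503]
tcp_rot: [0.992, -0.128, 0.0, 0.0]
contact_force: [0.1, -0.7, -0.1]
opening: 0.504
finger_force: 0.0
```

```bash
cat > st.py <<'E'
from fit import *
q=np.array([.6243,.0116,1.3178]);D=np.array([[np.cos(q[2]),np.sin(q[2])],[-np.sin(q[2]),np.cos(q[2])]])
s=ctrl.get_state();p=s['eef_pos'];Rm=R.from_quat(s['tcp_rot']).as_matrix()
print('t',s['time'],'p',p,'st',D@(p[:2]-q[:2]),'F st',D@s['contact_force'][:2],s['contact_force'][2],'q',s['qpos'],'op',s['opening'])
print('toolz',D@Rm[:2,2],Rm[2,2],'tooly',D@Rm[:2,1],Rm[2,1])
E
python3 st.py; python3 -c "
from plant import ctrl;print(ctrl.nose_length)"
```

```text
t 2.85 p [ 0.4853 -0.0729  0.2503] st [-0.1166  0.1134] F st [-0.6524 -0.2835] -0.14488846679228853 q [-0.3561 -0.1289  2.0185 -0.0001  1.252   1.4707] op 0.5043518484686182
toolz [-0.0001 -0.    ] -0.9999999961334753 tooly [-1.     0.003] 8.069901968070502e-05
0.019
```

Request:
apply_moves([
  [0, 0, -0.06, 0, 0, 0],
  [0, 0, -0.12, 0, 0, 0],
  [0, 0, -0.16, 0, 0, 0],
  [0, 0, -0.175, 0, 0, 0],
  [0, 0, -0.175, 0, 0, 0],
])

```text
time: 3.48
eef_pos: [0.4854, -0.0722, 0.1102]
tcp_rot: [0.992, -0.127, -0.0, -0.0]
contact_force: [-0.7, 0.4, -0.1]
opening: 0.499
finger_force: 0.0
```

Request:
apply_moves([
  [0.012, -0.003, 0, 0, 0, 0],
  [0.018, -0.005, 0, 0, 0, 0],
  [0.024, -0.006, 0, 0, 0, 0],
  [0.03, -0.008, 0, 0, 0, 0],
  [0.036, -0.009, 0, 0, 0, 0],
  [0.042, -0.011, 0, 0, 0, 0],
  [0.048, -0.012, 0, 0, 0, 0],
  [0.054, -0.014, 0, 0, 0, 0],
  [0.06, -0.0155, 0, 0, 0, 0],
  [0.066, -0.017, 0, 0, 0, 0],
  [0.07, -0.018, 0, 0, 0, 0],
  [0.07, -0.018, 0, 0, 0, 0],
])

```text
time: 4.97
eef_pos: [0.5421, -0.0865, 0.1105]
tcp_rot: [0.992, -0.127, 0.001, 0.0]
contact_force: [0.4, -0.3, 0.6]
opening: 0.501
finger_force: 0.0
```

```bash
cat >> st.py <<'E'
import sys
if len(sys.argv)>1:
    for n in('top','scene'):shot(n,sys.argv[1]+n)
    b,f=boxfit([.57,-.09,1.32]);print('box st',D@(b[:2]-q[:2]),np.rad2deg(b[2]-q[2]),f)
E
python3 st.py a; python3 -c "
import cv2
a=cv2.imread('pics/atop.png')[130:260,200:340];cv2.imwrite('pics/atopc.png',cv2.resize(a,None,fx=4,fy=4,interpolation=cv2.INTER_CUBIC))"
```

```text
t 4.975 p [ 0.5421 -0.0865  0.1105] st [-0.1156  0.055 ] F st [-0.2065 -0.4558] 0.566189127708814 q [-0.3431  0.1709  1.9908 -0.      0.9787  1.4818] op 0.5005486610798268
toolz [-0.0001 -0.0012] -0.9999992346462262 tooly [-1.      0.0012] 0.00012292104692681723
box st [-0.1223  0.0003] -0.14772383256300525 5.800567305205706
```

View pics/atopc.png

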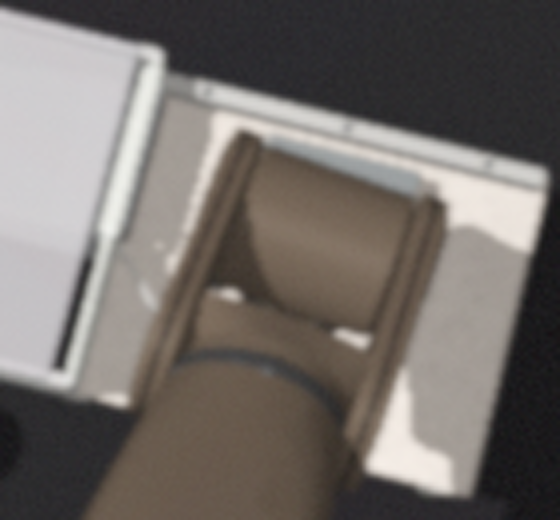

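The picture shows the box's far edge from (270,138) to (430,185), nearly parallel to the rail, with a gap of roughly 11 to 14 mm. I press on gently until there is contact.

Request:
apply_moves([
  [0.004, -0.001, 0, 0, 0, 0],
  [0.008, -0.002, 0, 0, 0, 0],
  [0.01, -0.0026, 0, 0, 0, 0],
  [0.01, -0.0026, 0, 0, 0, 0],
])

```text
time: 5.68
eef_pos: [0.5498, -0.0884, 0.1103]
tcp_rot: [0.992, -0.127, 0.0, 0.0]
contact_force: [-1.5, 0.5, 0.2]
opening: 0.504
finger_force: 0.6
```

Request:
apply_moves([
  [0.002, -0.0005, 0, 0, 0, 0],
  [0.003, -0.0008, 0, 0, 0, 0],
  [0.003, -0.0008, 0, 0, 0, 0],
])

```text
time: 6.05
eef_pos: [0.552, -0.089, 0.1103]
tcp_rot: [0.992, -0.127, 0.0, 0.0]
contact_force: [-1.0, 0.9, 0.1]
opening: 0.5
finger_force: 0.7
```

Request:
apply_moves([
  [0.002, -0.0005, 0, 0, 0, 0],
  [0.0025, -0.0006, 0, 0, 0, 0],
  [0.0025, -0.0006, 0, 0, 0, 0],
])

```text
time: 6.42
eef_pos: [0.553, -0.0893, 0.1102]
tcp_rot: [0.992, -0.127, -0.002, -0.0]
contact_force: [-6.0, 0.5, 4.1]
opening: 0.5
finger_force: 2.8
```

```bash
python3 st.py
```

```text
t 6.425 p [ 0.553  -0.0893  0.1102] st [-0.1155  0.0438] F st [-1.0659  5.943 ] 4.100448946130328 q [-0.341   0.1965  1.9614 -0.0005  0.987   1.4839] op 0.49978839661661606
toolz [-0.0002  0.0032] -0.9999948461324404 tooly [-1.      0.0009] 0.00015970498028257992
```

Request:
apply_moves([
  [-0.02, 0.005, 0, 0, 0, 0],
  [-0.03, 0.008, 0, 0, 0, 0],
  [-0.03, 0.008, 0.05, 0, 0, 0],
  [-0.03, 0.008, 0.11, 0, 0, 0],
  [-0.03, 0.008, 0.175, 0, 0, 0],
  [-0.03, 0.008, 0.175, 0, 0, 0],
  [-0.03, 0.008, 0.175, 0, 0, 0],
], jaw=0.3)

```text
time: 7.3
eef_pos: [0.5299, -0.083, 0.25]
tcp_rot: [0.992, -0.127, 0.0, 0.0]
contact_force: [-0.6, 0.6, 0.1]
opening: 0.299
finger_force: 0.0
```

```bash
cat >> st.py <<'E'
def plan(sx,sy,z,tilt=40):
    f=D[0];n=D[1];zt=np.r_[np.sin(np.deg2rad(tilt))*f,-np.cos(np.deg2rad(tilt))];yt=np.r_[-n,0];Rt=np.c_[np.cross(yt,zt),yt,zt]
    w=q[:2]+D.T@[sx,sy];print('plan',np.round((np.r_[w,z]-p)/.8,4),np.round(R.from_matrix(Rt@Rm.T).as_rotvec()/(np.pi/4),3))
E
echo "plan(-.228,-.0085,.25)">plan1.txt; (cat st.py plan1.txt)>s2.py; python3 s2.py b; python3 -c "
import cv2
a=cv2.imread('pics/btop.png')[130:260,200:340];cv2.imwrite('pics/btopc.png',cv2.resize(a,None,fx=4,fy=4,interpolation=cv2.INTER_CUBIC))"
```

```text
t 7.3 p [ 0.5299 -0.083   0.25  ] st [-0.1153  0.0677] F st [0.4074 0.7097] 0.14505321606308164 q [-0.3447 -0.0205  1.9174  0.0001  1.2442  1.4802] op 0.29896231285069014
toolz [ 0.0001 -0.0005] -0.9999998573004414 tooly [-1.      0.0011] -5.196908595315585e-05
box st [-0.1228 -0.008 ] -2.5990596024026904 0.09270130587446244
plan [ 0.057  -0.1603 -0.    ] [ 0.498 -0.847  1.912]
```

Request:
apply_moves([
  [0.057, -0.16, 0, 0, 0, 1],
  [0.057, -0.16, 0, 0, 0, 1],
  [0.057, -0.16, 0, 0, 0, 1],
  [0.057, -0.16, 0, 0, 0, 1],
  [0.057, -0.16, 0, 0, 0, 1],
])

```text
time: 8.12
eef_pos: [0.5751, -0.2112, 0.2488]
tcp_rot: [0.965, 0.262, -0.001, -0.001]
contact_force: [0.3, 0.0, 0.6]
opening: 0.3
finger_force: 0.0
```

Request:
apply_moves([
  [0, 0, 0, 0, 0, 1],
  [0, 0, 0, 0, 0, 1],
  [0, 0, 0, 0, 0, 1],
  [0, 0, 0, 0, 0, 1],
  [0, 0, 0, 0, 0, 1],
])

```text
time: 8.75
eef_pos: [0.5753, -0.2106, 0.2497]
tcp_rot: [0.791, 0.611, -0.0, -0.0]
contact_force: [-0.0, -0.0, -0.9]
opening: 0.299
finger_force: 0.0
```

Request:
apply_moves([
  [0, 0, 0, 0.861, -0.222, 0],
  [0, 0, 0, 0.861, -0.222, 0],
  [0, 0, 0, 0.861, -0.222, 0],
  [0, 0, 0, 0.861, -0.222, 0],
  [0, 0, 0, 0.861, -0.222, 0],
])

```text
time: 9.38
eef_pos: [0.5746, -0.212, 0.2482]
tcp_rot: [0.745, 0.573, 0.269, -0.211]
contact_force: [-0.3, 0.4, -0.0]
opening: 0.297
finger_force: 0.0
```

```bash
echo "plan(-.228,-.0085,.112)">plan1.txt; (cat st.py plan1.txt)>s2.py; python3 s2.py c; python3 -c "
import cv2
a=cv2.imread('pics/ctop.png')[130:260,200:340];b=cv2.imread('pics/cscene.png')[100:260,180:320]
import numpy as np
cv2.imwrite('pics/cc.png',cv2.resize(np.vstack([a,b]),None,fx=2.05,fy=2.05,interpolation=cv2.INTER_CUBIC))"
```

```text
t 9.375 p [ 0.5746 -0.212   0.2482] st [-0.229  -0.0079] F st [0.3653 0.3631] -0.04655521595332769 q [-0.7411  0.2695  1.7029  0.6031  1.5504 -0.6133] op 0.29700137813995914
toolz [0.643  0.0017] -0.7658336914727497 tooly [-0.005 -1.   ] -0.006438002399574816
box st [-0.1214 -0.0079] 0.6026321593038962 0.10459470116017186
plan [ 0.0011  0.001  -0.1702] [-0.002 -0.008  0.006]
```

View pics/cc.png

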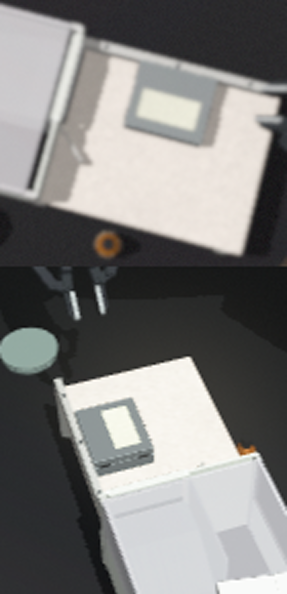

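The box lies flush against the rail, centred at station (-121, -8) mm. The tilted fingers are behind it at the table's outer end. I descend and push.

Request:
apply_moves([
  [0.001, 0.001, -0.06, 0, 0, 0],
  [0.001, 0.001, -0.12, 0, 0, 0],
  [0.001, 0.001, -0.16, 0, 0, 0],
  [0.001, 0.001, -0.17, 0, 0, 0],
  [0.001, 0.001, -0.17, 0, 0, 0],
])

```text
time: 10.2
eef_pos: [0.5769, -0.21, 0.1153]
tcp_rot: [0.743, 0.575, 0.27, -0.209]
contact_force: [0.1, -0.3, -0.7]
opening: 0.298
finger_force: 0.0
```

Request:
apply_moves([
  [0.003, 0.01, 0, 0, 0, 0],
  [0.005, 0.02, 0, 0, 0, 0],
  [0.0075, 0.029, 0, 0, 0, 0],
  [0.01, 0.039, 0, 0, 0, 0],
  [0.0125, 0.048, 0, 0, 0, 0],
  [0.015, 0.058, 0, 0, 0, 0],
  [0.0175, 0.068, 0, 0, 0, 0],
  [0.02, 0.077, 0, 0, 0, 0],
  [0.0225, 0.087, 0, 0, 0, 0],
  [0.025, 0.097, 0, 0, 0, 0],
  [0.0275, 0.106, 0, 0, 0, 0],
  [0.03, 0.116, 0, 0, 0, 0],
  [0.03, 0.116, 0, 0, 0, 0],
])

```text
time: 11.82
eef_pos: [0.6006, -0.1163, 0.1142]
tcp_rot: [0.743, 0.575, 0.271, -0.21]
contact_force: [0.4, -0.2, -0.5]
opening: 0.297
finger_force: 0.0
```

```bash
python3 st.py d; python3 -c "
import cv2
a=cv2.imread('pics/dtop.png')[130:260,200:340];b=cv2.imread('pics/dscene.png')[100:260,180:320]
import numpy as np
cv2.imwrite('pics/dd.png',cv2.resize(np.vstack([a,b]),None,fx=2.05,fy=2.05,interpolation=cv2.INTER_CUBIC))"
```

```text
t 11.825 p [ 0.6006 -0.1163  0.1142] st [-0.1298 -0.009 ] F st [-0.0694 -0.4081] -0.4622594571277684 q [-0.5954  0.3863  1.8286  0.6852  1.2805 -0.6649] op 0.29740107211572475
toolz [0.6439 0.0004] -0.765116984061432 tooly [-0.0006 -1.    ] -0.0011248673852731206
box st [-0.0634 -0.0076] -0.6897385681564415 0.6505943979226971
```

View pics/dd.png

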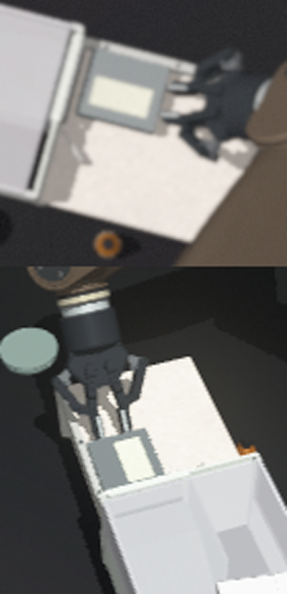

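Request:
apply_moves([
  [0.003, 0.011, -0.001, 0, 0, 0],
  [0.006, 0.022, -0.002, 0, 0, 0],
  [0.009, 0.034, -0.002, 0, 0, 0],
  [0.012, 0.045, -0.002, 0, 0, 0],
  [0.015, 0.057, -0.002, 0, 0, 0],
  [0.0178, 0.069, -0.002, 0, 0, 0],
  [0.0207, 0.08, -0.002, 0, 0, 0],
  [0.0238, 0.092, -0.002, 0, 0, 0],
  [0.0266, 0.103, -0.002, 0, 0, 0],
  [0.0297, 0.115, -0.002, 0, 0, 0],
  [0.0328, 0.127, -0.002, 0, 0, 0],
  [0.0328, 0.127, -0.002, 0, 0, 0],
])

```text
time: 13.52
eef_pos: [0.6263, -0.0146, 0.1123]
tcp_rot: [0.743, 0.575, 0.27, -0.21]
contact_force: [0.0, 0.2, 0.8]
opening: 0.297
finger_force: 0.0
```

```bash
python3 st.py e; python3 -c "
import cv2
a=cv2.imread('pics/etop.png')[130:260,180:320];b=cv2.imread('pics/escene.png')[120:280,200:340]
import numpy as np
cv2.imwrite('pics/ee.png',cv2.resize(np.vstack([a,b]),None,fx=2.05,fy=2.05,interpolation=cv2.INTER_CUBIC))"
```

```text
t 13.525 p [ 0.6263 -0.0146  0.1123] st [-0.0249 -0.0085] F st [0.1921 0.0414] 0.756090557838782 q [-0.428   0.3702  1.8546  0.7518  1.1861 -0.5654] op 0.2970602960108945
toolz [0.6432 0.002 ] -0.7656816443326445 tooly [ 0.0008 -1.    ] -0.0020218583437676685
box st [-0.112   0.0271] -22.79226109030415 0.0
```

View pics/ee.png

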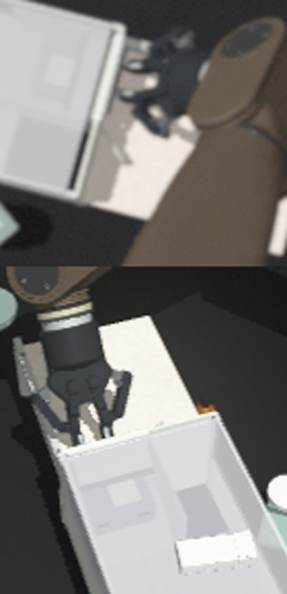

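The box shows through the clear cover, under the doorway, and has not tipped yet. Next is the final push and an immediate straight withdrawal.

Request:
apply_moves([
  [0.0022, 0.0085, 0, 0, 0, 0],
  [0.0044, 0.017, 0, 0, 0, 0],
  [0.0063, 0.0245, 0, 0, 0, 0],
  [0.0063, 0.0245, 0, 0, 0, 0],
  [-0.008, -0.03, 0, 0, 0, 0],
  [-0.025, -0.097, 0, 0, 0, 0],
  [-0.036, -0.14, 0, 0, 0, 0],
  [-0.036, -0.14, 0, 0, 0, 0],
])

```text
time: 14.72
eef_pos: [0.5977, -0.1304, 0.1128]
tcp_rot: [0.744, 0.574, 0.271, -0.209]
contact_force: [-0.2, 0.1, 0.3]
opening: 0.3
finger_force: 0.0
```

```bash
python3 st.py f; python3 -c "
import cv2
a=cv2.imread('pics/ftop.png')[100:260,80:320];b=cv2.imread('pics/fscene.png')[120:360,180:420]
import numpy as np
cv2.imwrite('pics/ff.png',cv2.resize(np.vstack([a,b]),None,fx=1.5,fy=1.5,interpolation=cv2.INTER_CUBIC))"
```

```text
t 14.725 p [ 0.5977 -0.1304  0.1128] st [-0.1441 -0.0098] F st [0.0091 0.2548] 0.289679900703065 q [-0.6169  0.3932  1.8217  0.6768  1.2881 -0.6764] op 0.2997326250534766
toolz [ 0.6427 -0.0024] -0.7661406898664559 tooly [-0.0044 -1.    ] -0.0005806717817679052
box st [-0.112   0.0271] -22.79226109030415 0.0
```

View pics/ff.png

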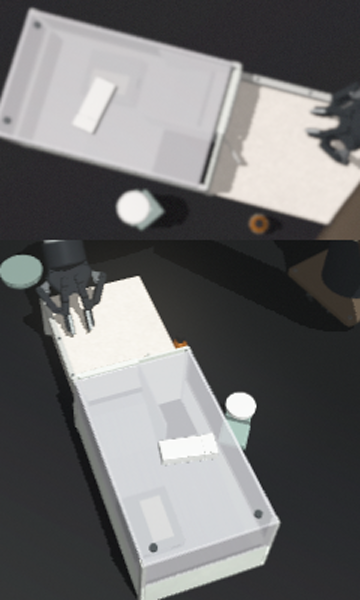

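The box has slid down into the well: it shows through the cover near scene crop (155,515). The fingers are out. I lift clear and wait for the flap to close.

Request:
apply_moves([
  [-0.02, -0.077, 0, 0, 0, 0],
  [-0.02, -0.077, 0.06, 0, 0, 0],
  [-0.02, -0.077, 0.12, 0, 0, 0],
  [-0.02, -0.077, 0.17, 0, 0, 0],
  [-0.02, -0.077, 0.17, 0, 0, 0],
  [-0.02, -0.077, 0.17, 0, 0, 0],
  [-0.02, -0.077, 0.17, 0, 0, 0],
  [-0.02, -0.077, 0.17, 0, 0, 0],
  [-0.02, -0.077, 0.17, 0, 0, 0],
  [-0.02, -0.077, 0.17, 0, 0, 0],
  [-0.02, -0.077, 0.17, 0, 0, 0],
  [-0.02, -0.077, 0.17, 0, 0, 0],
  [-0.02, -0.077, 0.17, 0, 0, 0],
  [-0.02, -0.077, 0.17, 0, 0, 0],
  [-0.02, -0.077, 0.17, 0, 0, 0],
  [-0.02, -0.077, 0.17, 0, 0, 0],
  [-0.02, -0.077, 0.17, 0, 0, 0],
  [-0.02, -0.077, 0.17, 0, 0, 0],
  [-0.02, -0.077, 0.17, 0, 0, 0],
  [-0.02, -0.077, 0.17, 0, 0, 0],
])

```text
time: 17.42
eef_pos: [0.5818, -0.1895, 0.2487]
tcp_rot: [0.743, 0.575, 0.27, -0.21]
contact_force: [-0.2, 0.6, 0.1]
opening: 0.3
finger_force: 0.0
```

Request:
apply_moves([
  [0, 0, 0, 0, 0, 0],
  [0, 0, 0, 0, 0, 0],
  [0, 0, 0, 0, 0, 0],
  [0, 0, 0, 0, 0, 0],
  [0, 0, 0, 0, 0, 0],
  [0, 0, 0, 0, 0, 0],
  [0, 0, 0, 0, 0, 0],
  [0, 0, 0, 0, 0, 0],
  [0, 0, 0, 0, 0, 0],
  [0, 0, 0, 0, 0, 0],
  [0, 0, 0, 0, 0, 0],
  [0, 0, 0, 0, 0, 0],
  [0, 0, 0, 0, 0, 0],
  [0, 0, 0, 0, 0, 0],
  [0, 0, 0, 0, 0, 0],
  [0, 0, 0, 0, 0, 0],
  [0, 0, 0, 0, 0, 0],
  [0, 0, 0, 0, 0, 0],
  [0, 0, 0, 0, 0, 0],
  [0, 0, 0, 0, 0, 0],
])

```text
time: 19.92
eef_pos: [0.5818, -0.1894, 0.2487]
tcp_rot: [0.743, 0.575, 0.27, -0.21]
contact_force: [0.1, 0.6, -0.3]
opening: 0.298
finger_force: 0.0
```

Request:
apply_moves([
  [0, 0, 0, 0, 0, 0],
  [0, 0, 0, 0, 0, 0],
  [0, 0, 0, 0, 0, 0],
  [0, 0, 0, 0, 0, 0],
  [0, 0, 0, 0, 0, 0],
  [0, 0, 0, 0, 0, 0],
  [0, 0, 0, 0, 0, 0],
  [0, 0, 0, 0, 0, 0],
  [0, 0, 0, 0, 0, 0],
  [0, 0, 0, 0, 0, 0],
  [0, 0, 0, 0, 0, 0],
  [0, 0, 0, 0, 0, 0],
  [0, 0, 0, 0, 0, 0],
  [0, 0, 0, 0, 0, 0],
  [0, 0, 0, 0, 0, 0],
  [0, 0, 0, 0, 0, 0],
  [0, 0, 0, 0, 0, 0],
  [0, 0, 0, 0, 0, 0],
  [0, 0, 0, 0, 0, 0],
  [0, 0, 0, 0, 0, 0],
])

```text
time: 22.42
eef_pos: [0.5818, -0.1895, 0.2487]
tcp_rot: [0.743, 0.575, 0.27, -0.21]
contact_force: [-0.1, -0.2, -1.1]
opening: 0.305
finger_force: 0.0
```

Request:
apply_moves([
  [0, 0, 0, 0, 0, 0],
  [0, 0, 0, 0, 0, 0],
  [0, 0, 0, 0, 0, 0],
  [0, 0, 0, 0, 0, 0],
  [0, 0, 0, 0, 0, 0],
  [0, 0, 0, 0, 0, 0],
  [0, 0, 0, 0, 0, 0],
  [0, 0, 0, 0, 0, 0],
  [0, 0, 0, 0, 0, 0],
  [0, 0, 0, 0, 0, 0],
  [0, 0, 0, 0, 0, 0],
  [0, 0, 0, 0, 0, 0],
  [0, 0, 0, 0, 0, 0],
  [0, 0, 0, 0, 0, 0],
  [0, 0, 0, 0, 0, 0],
  [0, 0, 0, 0, 0, 0],
  [0, 0, 0, 0, 0, 0],
  [0, 0, 0, 0, 0, 0],
  [0, 0, 0, 0, 0, 0],
  [0, 0, 0, 0, 0, 0],
])

```text
time: 24.92
eef_pos: [0.5817, -0.1895, 0.2487]
tcp_rot: [0.743, 0.575, 0.27, -0.21]
contact_force: [0.7, 0.7, -0.0]
opening: 0.305
finger_force: 0.0
```

```bash
python3 - <<'E'
from h import *
b=shot('scene','gscene')[:,:,::-1];a=shot('top','gtop')[:,:,::-1]
for n in('top','scene'):
  for th in('flap','mailer','stain_jar','oil_bottle','petri'):
    r=ctrl.silhouettes(th,n)
    for o in r[:1]:print(n,th,round(o['p'],2),np.round(np.array(o['xy'])*[512,384],1),o['pixels'].sum())
z=cv2.imread('pics/scene0.png')
o=np.hstack([z[150:350,190:370],b[150:350,190:370]]);o=np.vstack([cv2.resize(o,None,fx=2,fy=2),cv2.resize(np.hstack([cv2.imread('pics/top0.png')[120:190,180:270],a[120:190,180:270]]),None,fx=2.5,fy=2.5).copy()[:, :720] if 0 else np.zeros((1,720,3),np.uint8)])
cv2.imwrite('pics/gg.png',o);print(ctrl.get_state()['time'])
E
```

```text
top flap 0.68 [171.9 238.1] 551
top mailer 0.72 [145.1 170.7] 606
top stain_jar 0.57 [172.1 239.4] 470
top oil_bottle 0.56 [254.  249.3] 106
top petri 0.49 [173.5 240.6] 501
scene mailer 0.58 [305.6 260.9] 614
scene stain_jar 0.6 [339.1 235.8] 526
scene oil_bottle 0.6 [296.4 188.3] 66
scene petri 0.92 [192.7 140.2] 521
25.525
```

View pics/gg.png

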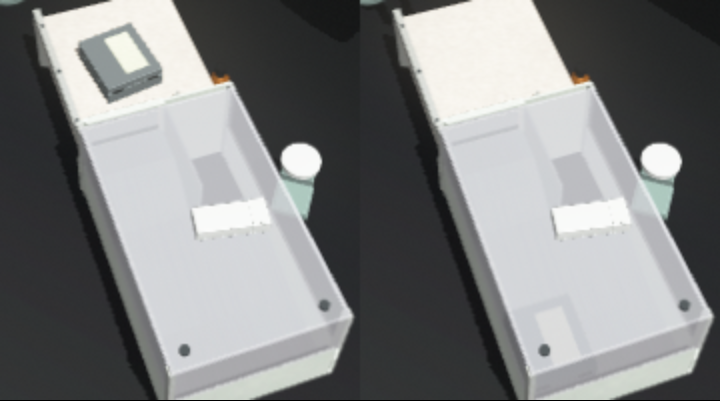

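The before and after views match. The box is in the well at about (555,335), and the flap slit at (480,130) looks just as it did when shut. The bystanders have not moved, so I hand in.

```bash
python3 -c "
from plant import ctrl;print(ctrl.sign_off())"
```

```text
the job is handed in; nothing more can be done
None
```

The slide box is in the well, the fingers came straight back out before the flap fell, the flap looks shut in the last picture, the other things are where they were, and the job was handed in at about 25.5 s.

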